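Lock the jam nut of the acrylic tier stand

TASK

The jam nut on the tier stand has worked loose: fit the open-jaw spanner fully onto the square lower nut, lying flat on the bottom tier with its handle to the front of the stand beside the stop bracket, so that it holds that nut. Then swing the jam nut's cranked arm clockwise (seen from above) until it comes up hard, without the lower nut turning along. Let go, leave the spanner on the nut, and leave the other things where they are.

Things in the scene. Friction and masses are not known exactly. Their poses are not given: they have to be found in the camera images.
- stand: Fixed clear acrylic stand, three tiers, 300 mm wide (y), 430 high. Origin: on the spindle's axis at sideboard level; z up; front = -x, facing the robot. Bottom tier: top face 20 mm up, x -125 to +135 mm. Top tier: 390 mm up, x 0 to +135. Thin 12 mm uprights at x 20 and 120, y +-137; the front is open. Spindle: 24 mm thick rod on the axis.
- overhang (a point): Middle of the middle tier's lower front edge: stand frame x = -95, y = 0, z = 265 mm. The middle tier (x -95 to +135, 300 mm wide) overhangs both nuts, so a gripper pointing straight down cannot reach the jam nut's arm: come in from the front, the tool leaning back towards the robot about 30 to 45 degrees from vertical.
- spindle (a point): Point on the spindle's axis at the bottom tier's top face (stand frame 0, 0, 20 mm). The lower nut is centred on this axis: a square steel nut 46 mm over the flats, from 2 to 26 mm above this face. When joint lower_nut reads 0 its flats are parallel to the stand's x and y axes.
- stop (a point): Tip of the stop bracket's level steel arm: stand x = -96, y = +17, z = 50 mm. Arm 8 mm wide, from 44 to 56 mm up, running to +y to a 12 mm post at y = +62; the jaw passes below it. The fitted spanner's grip block stands 5 mm beside the tip; tightening drags lower nut and spanner clockwise until the block bears on it and they are held.
- lower_nut (a joint): Turn of the lower nut about the spindle, rad, clockwise from above positive, 0 at the start. It turns easily (0.1 N m). The jam nut's drag (0.32 N m) is greater, so an unheld lower nut turns along with the jam nut. A fitted spanner leaves about 0.1 to 0.2 rad of play.
- jam_nut (a joint): Turn of the jam nut RELATIVE to the lower nut, rad, clockwise from above positive. Starts loose (0 to 0.35), comes up hard at 1.4 (tight). Takes 0.32 N m, about 6 N at the pin. With the lower nut at 0 the arm points a = value - 0.7 rad clockwise from the stand's -x: the pin is at x = -55 cos(a), y = 55 sin(a) mm in the stand frame.
- pin_top (a point): Top centre of the upright steel pin at the end of the jam nut's arm, 118 mm above the sideboard. The pin is 16 mm thick, stands 55 mm from the spindle's axis and can be pushed or gripped from 66 to 118 mm above the sideboard. Below it the arm (14 mm wide) lies 52 to 66 mm above the sideboard.
- spanner: Loose steel open-jaw spanner, 200 mm long, 10 thick, 0.2 kg, flat on the sideboard right of the stand. Origin: underside, below its wooden grip block; x to the jaw, z up. Grip block x -35 to +50, 24 wide (y), 10 to 40 mm above the underside. Shank 24 wide. Jaw 50 mm between the prongs (tips flared), throat at x = 110, tips at x = 165 mm.
- jaw (a point): Point on the spanner at its underside, x = 135 mm from its origin: it comes onto the spindle's axis when the spanner is fully on the lower nut (then 2 mm of free play to the throat).
- comb: Bystander: flat steel grooming comb, 150 mm long, lying in front of the spanner. Origin at its underside, middle.
- chew_stick: Bystander: bamboo chew stick, 130 mm long, 16 mm thick, lying at the back of the bottom tier. Origin at its underside, middle.
- dish: Bystander: blue ceramic dish, 104 mm across, 40 mm high, on the middle tier. Origin under its centre.
- jar: Bystander: closed clear plastic jar with twist cap, 72 mm across, 100 mm high. Origin under its centre.
- drip_bottle: Bystander: empty clear drip bottle, 62 mm across, 180 mm high. Origin under its centre.
- tin: Bystander: treat tin 100 x 70 x 45 mm. Origin under its centre.
Not all that is in view belongs to the job. There is more than one size of the spanner; the job needs the larger.

How it is judged:
By the outcome, as a careful person would: the job done as asked, in the order asked, and still so for the second after the job is handed in, with the robot touching nothing.
It also fails if it takes over 64 s, if anything falls off the work surface, if the arm or the gripper's body presses on something with over 40 N, if the wrist force passes 120 N, or if a joint passes its speed limit or range.

ROBOT

A 7-joint arm with a two-finger parallel gripper is mounted at the origin on the work surface. World frame = base frame: x ahead of the robot, y to its left, z up, the work surface at z = 0. Lengths are in mm, angles in rad, forces in N, time in s.
With the tool pointing down it reaches from about 400 to 900 mm from the base axis. Payload 5.5 kg.
Tool frame: the origin (TCP) lies on the centre line of the jaws, within the pads' length; the fingertips stand 8 mm ahead of it and the grasp point (between the pads) lies 11 mm behind it; z points along the fingers, y is the line along which they close (so a half turn about z gives the same grasp; the last joint's range is limited). The gripper opens to 92 mm and grips with 3 to 60 N. Pads are 19 mm wide; open, the fingers measure 130 mm over their backs; the gripper's body (75 mm by 190 mm) begins 47 mm behind the grasp point.
Start: joints at [-1.019, 0.501, -0.427, 1.55, 0.221, 1.138, -0.21], TCP at [185.083, 623.092, 234.729] pointing down, gripper open.
Joint ranges: [-2.88, 2.88], [-0.31, 2.03], [-1.54, 1.56], [0.2, 2.42], [-1.41, 4.55], [0.19, 2.02], [-2.57, 2.57]. Speed limits (rad/s): [2.57, 2.57, 3.14, 3.14, 3.14, 3.14, 3.14].

INTERFACE

Orientations are given as a unit quaternion [w, x, y, z].
In Python, from workcell import readout, imaging, r gives the robot as it stands.
- The arm moves only by the tool carry_out, never from a script. Its argument "commands" is a list of rows, each a list of 6 numbers: the shift along the tool's x, y, z in units of 30 mm (1.0 is 30 mm), then the turn, a rotation vector about the tool's x, y, z in units of 6 degrees (1.0 is 6 degrees). In form: [[x, y, z, ax, ay, az], ...]. A call has 1 to 5 rows; each row shifts and turns the commanded pose from where the row before left it, along the tool's axes as they then stand; what a row does not reach is not made up. A row lasts 1/12 s, in which the tool goes at most 41.7 mm and 7.16 degrees, less where a joint would pass 70% of its speed; a pose out of reach is approached as far as the arm can. A call is refused whole if a number of a shift passes 1 or a number of a turn 1, either way. A call with a gripper value outside its range is refused whole. "jaw" is the opening, from 0 (shut) to 1 (fully open), set as the call begins (left out, the last holds). The fingers move at their own pace and stop on an object; "grip_force" is the grip in N (left out, the last holds). Time passes only in rows, so rows that do not move let the fingers close. It gives the time, the measured TCP pose, the force, the opening and the grip force at its end, in the units of the state.
- readout.get_obs(): the state, without advancing time (a new reading comes with each control period).
- imaging.read_camera(name): name is "side" or "top"; returns a dict with "img" (400x640x3 uint8, blue, green, red), "vfov" (degrees; the focal length in pixels is half the picture's height over the tangent of half this angle, whatever the lens; pixels are square), "cx", "cy" (the principal point, pixels), "distortion" ([k1, k2, p1, p2, k3] as OpenCV has them; the pictures are not rectified), "origin" and "attitude" of the camera in the world. Camera axes: x right, y up, looking along -z (the intrinsics and any distortion apply to the point x, -y, -z); pixel columns grow to the right and rows downward; lengths in mm; the calibration is good to about 2 mm. A picture is of the moment at which its call begins. There is no depth.
- r.sign_off(): hands the job in; it is judged then, once.
Trained networks look in a picture, given as the dict that the camera call returned (one of the last four; its "shot" number tells which), for a name from the list of things; names that differ only in an ending like _2 or _b are one class to them, and where a whole thing is asked for, a point or a joint stands for the part that bears it (a point fixed in the world has none). Each returns a list of dicts, best first, with "confidence" (0 to 1); they miss things now and then, are a little off and sometimes report something else, mostly with a low value. They report only what shows in the picture. A call takes as long as a camera call. They do not tell look-alikes from the thing itself.
- imaging.spot_in(picture, name): "position" ([x, y, z] in mm, in world coordinates, good to about 4 mm: the middle of the surface that is visible of it).
- imaging.outline_of(picture, name): "mask" (400x640 bool, what is visible of it).
- imaging.mark_of(picture, name): "position" ([x, y, z] in mm, in world coordinates, good to about 4 mm: a listed point, or the origin of a listed thing).
The state is a dict: "time_s": time; "joint_positions": joint angles; "qd": joint speeds; "joint_torque": joint torques, N m; "position": TCP position; "tool_rot": TCP orientation; "wrist_force": force on the tool from outside, world axes, zero at the start; "moment": the same for the moment, N m; "gripper_width": opening from 0.0 (shut) to 1.0 (fully open); "grip_force": force on a finger pad.
Only numpy, scipy, OpenCV 4.12 (cv2) and the standard library are available. Lean on these libraries where they do the work, as an engineer would, in place of code of your own. Each camera call takes 0.05 s, during which the arm holds its last target. There are 200 camera calls.

## Working session

There is one attempt and no reset: what is moved stays moved. The work goes in short steps, Python scripts to look and compute and a tool call to move; the robot and the scene stay as the last step left them, time stands still between calls to the robot, and variables do not carry over. Pictures are saved under pics/ and viewed, at most 10 in all, crops included, and the job is handed in when it is done.

Besides the shell and the picture viewer there is one more tool, called after "Request:" by a JSON object that holds its "op" and its "data". carry_out: Moves the arm, as the interface text tells. Its arguments: {"type":"object","properties":{"commands":{"type":"array","items":{"type":"array","items":{"type":"number"}}},"jaw":{"type":"number"},"grip_force":{"type":"number"}},"required":["commands"]}

```bash
ls; mkdir -p pics
cat > h.py <<'E'
import numpy as np, cv2
from scipy.spatial.transform import Rotation as R
from workcell import readout, imaging, r
def rot(q): return R.from_quat([q[1],q[2],q[3],q[0]])
def K(p):
    f=200/np.tan(np.radians(p["vfov"])/2); return np.array([[f,0,p["cx"]],[0,f,p["cy"]],[0,0,1.]])
def att(p):
    a=np.array(p["attitude"]); return a if a.shape==(3,3) else rot(a).as_matrix()
def proj(p,X):
    c=(np.atleast_2d(X)-np.array(p["origin"]))@att(p)*[1,-1,-1]
    return cv2.projectPoints(c.reshape(-1,1,3),np.zeros(3),np.zeros(3),K(p),np.array(p["distortion"],float))[0][:,0]
def ray_z(p,uv,z):
    n=cv2.undistortPoints(np.array(uv,float).reshape(-1,1,2),K(p),np.array(p["distortion"],float))[:,0]
    d=np.c_[n[:,0],-n[:,1],-np.ones(len(n))]@att(p).T; o=np.array(p["origin"])
    return o+d*((z-o[2])/d[:,2])[:,None]
E
python3 - <<'E'
from h import *
o=readout.get_obs(); print({k:np.round(v,3) for k,v in o.items()})
ims=[]
for c in ["side","top"]:
    p=imaging.read_camera(c); print(c,p["vfov"],p["cx"],p["cy"],p["distortion"],p["origin"],p["attitude"])
    cv2.imwrite(f"pics/{c}0.png",p["img"])
    for n in ["stand","overhang","spindle","stop","pin_top","spanner","jaw","comb","dish","jar","drip_bottle","tin","chew_stick"]:
        for d in imaging.mark_of(p,n)[:3]: 
            print(n,np.round(d["position"]),round(d["confidence"],2),np.round(proj(p,d["position"])[0]))
E
```

```text
pics
{'time_s': np.float64(0.0), 'joint_positions': array([-1.019,  0.502, -0.427,  1.551,  0.221,  1.138, -0.21 ]), 'qd': array([ 0.001, -0.002, -0.002, -0.001, -0.001, -0.001,  0.001]), 'joint_torque': array([ 1.0000e-03, -5.6660e+01, -5.8160e+00, -2.7912e+01, -6.9000e-02,
        3.1000e-02,  0.0000e+00]), 'position': array([184.991, 622.413, 233.72 ]), 'tool_rot': array([-0.   ,  0.144,  0.99 , -0.001]), 'wrist_force': array([0.356, 0.422, 0.028]), 'moment': array([ 0.025, -0.038,  0.047]), 'grip_force': np.float64(0.0), 'gripper_width': np.float64(1.0)}
side 53.31922210960857 323.78319401379036 201.86188583924027 [-0.06038971  0.          0.          0.          0.        ] [  173.92419671 -1019.43595256   882.34677995] [ 0.87186046  0.45964078 -0.07622415 -0.15092903]
stand [636.  63.   1.] 0.78 [345. 219.]
overhang [542.  63. 268.] 0.61 [321. 159.]
spindle [633.  62.  23.] 0.7 [345. 214.]
spindle [638.  63.   2.] 0.57 [346. 218.]
stop [541.  80.  54.] 0.97 [319. 209.]
stop [703.  97. 268.] 0.38 [362. 146.]
pin_top [594.  30. 116.] 0.56 [339. 200.]
spanner [ 282. -474.   -5.] 0
[... 665 characters left out ...]
057384] [ 0.7081075   0.01964109 -0.02251882 -0.70547211]
overhang [544.  68. 268.] 0.74 [288. 192.]
spindle [583. 412.   0.] 0.46 [192. 186.]
stop [543.  78.  48.] 0.64 [290. 197.]
spanner [ 455. -338.   -2.] 0.96 [414. 225.]
spanner [ 280. -480.    2.] 0.77 [457. 277.]
jaw [ 593. -345.   -2.] 0.88 [415. 184.]
jaw [ 333. -400.   -0.] 0.71 [433. 261.]
comb [ 325. -226.   -5.] 0.88 [381. 263.]
comb [ 720. -275.   -2.] 0.26 [395. 147.]
jar [582. 415.   1.] 0.79 [191. 186.]
drip_bottle [449. 447.  -0.] 0.65 [181. 226.]
drip_bottle [580. 416.  -0.] 0.43 [191. 187.]
tin [ 716. -276.   -3.] 0.72 [395. 148.]
chew_stick [545.  71. 265.] 0.65 [287. 191.]
chew_stick [ 594. -343.   -2.] 0.2 [415. 184.]
```

Run:
```python
from h import *
a=cv2.imread("pics/side0.png"); b=cv2.imread("pics/top0.png")
cv2.imwrite("pics/a.png",cv2.resize(a[110:400,240:450],None,fx=2.8,fy=2.05*1.0)[:600]) if 0 else cv2.imwrite("pics/a.png",cv2.resize(a[120:400,240:520],(600,600),interpolation=cv2.INTER_CUBIC))
cv2.imwrite("pics/b.png",cv2.resize(b[100:310,200:480],(800,600),interpolation=cv2.INTER_CUBIC))
```

```text
(no output)
```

View pics/a.png

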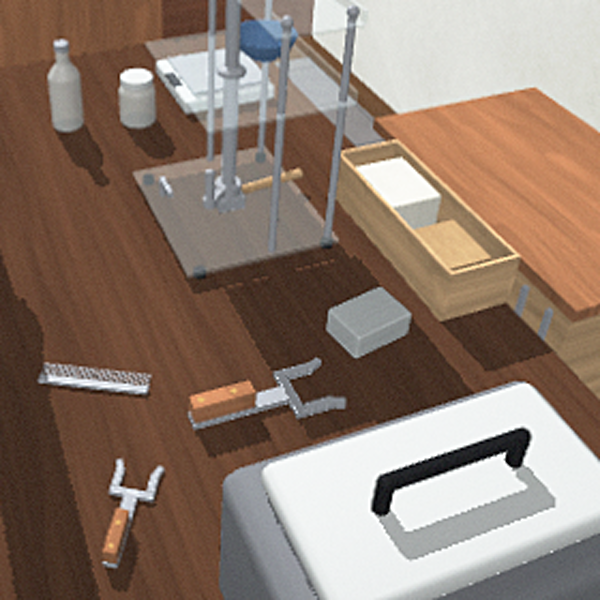

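View pics/b.png

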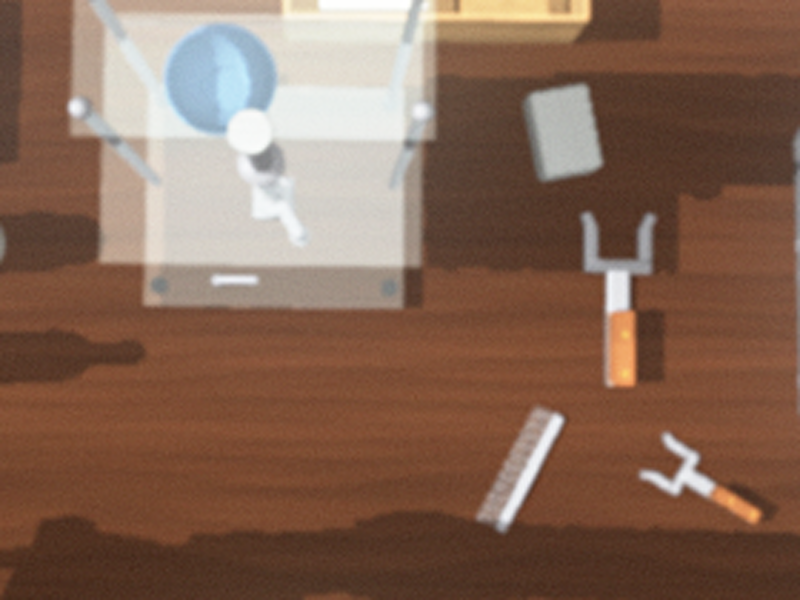

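Run:
```python
from h import *
p=imaging.read_camera("top"); g=lambda x,y:(200+x*.35-.33,100+y*.35-.33)
def s(n,l,z): print(n,np.round(ray_z(p,[g(*q) for q in l],z),1).tolist())
s("tier front L,R",[(145,306),(404,307)],20)
s("block top TL,TR,BL,BR",[(610,312),(636,312),(608,385),(636,385)],40)
s("shank top L,R",[(606,275),(631,275)],10)
s("tips outer, jaw bottom corners",[(583,213),(656,213),(584,273),(653,273)],10)
s("stop arm ends",[(213,280),(258,280)],56)
s("pin top",[(300,238)],118)
for n in ["stop","spanner","jaw"]:
  for d in imaging.mark_of(p,n)[:2]: print(n,np.round(d["position"]),d["confidence"])
m=imaging.outline_of(p,"spanner")
for d in m[:2]:
    M=d["mask"].astype(np.uint8); c=max(cv2.findContours(M,0,1)[0],key=cv2.contourArea); print(M.sum(),cv2.minAreaRect(c))
q=imaging.read_camera("side")
for n in ["stop","pin_top","spindle","overhang","jaw"]:
  for d in imaging.mark_of(q,n)[:2]: print(n,np.round(d["position"]),d["confidence"])
```

```text
tier front L,R [[513.2, 209.6, 20.0], [513.2, -90.6, 20.0]]
block top TL,TR,BL,BR [[507.5, -325.2, 40.0], [507.6, -355.2, 40.0], [424.3, -322.0, 40.0], [424.3, -354.2, 40.0]]
shank top L,R [[552.0, -328.8, 10.0], [552.2, -358.4, 10.0]]
tips outer, jaw bottom corners [[625.1, -302.5, 10.0], [625.6, -389.2, 10.0], [554.3, -302.9, 10.0], [554.6, -384.5, 10.0]]
stop arm ends [[541.4, 127.2, 56.0], [541.6, 76.5, 56.0]]
pin top [[582.9, 27.9, 118.0]]
stop [544.  80.  45.] 0.65
spanner [ 281. -481.    1.] 0.76
spanner [ 458. -339.   -2.] 0.67
jaw [ 334. -399.   -2.] 0.59
jaw [ 596. -345.    2.] 0.55
643 ((416.0, 204.5), (59.0, 24.0), 90.0)
stop [544.  80.  50.] 0.96
pin_top [589.  30. 115.] 0.74
pin_top [706.  96. 269.] 0.51
spindle [634.  58.  22.] 0.71
overhang [542.  69. 270.] 0.63
jaw [ 332. -396.   -0.] 0.7
jaw [ 595. -345.    0.] 0.65
```

The larger spanner is the one at top-image pixel (416, 204). The look-alikes are the small spanner at (446, 267) and, less likely, the comb at (383, 264). The side crop confirms the choice: the larger one points at the tin. I'll move there now.

Request:
{"op": "carry_out", "data": {"commands": [[-0.2, -1, 0, 0, 0, -0.8], [-0.3, -1, 0, 0, 0, -0.8], [-0.4, -1, 0, 0, 0, -0.75], [-0.5, -1, 0, 0, 0, 0], [-0.5, -1, 0, 0, 0, 0]], "jaw": 1}}

```text
time_s: 2.37
position: [220.5, 467.6, 234.7]
tool_rot: [0.0, 0.02, 1.0, 0.0]
wrist_force: [0.5, 0.8, 0.4]
gripper_width: 1.0
grip_force: 0.0
```

Request:
{"op": "carry_out", "data": {"commands": [[-0.5, -1, 0, 0, 0, 0], [-0.5, -1, 0, 0, 0, 0], [-0.5, -1, 0, 0, 0, 0], [-0.5, -1, 0, 0, 0, 0], [-0.5, -1, 0, 0, 0, 0]]}}

```text
time_s: 2.78
position: [289.7, 314.5, 235.0]
tool_rot: [0.0, 0.021, 1.0, 0.0]
wrist_force: [0.6, -0.6, 0.0]
gripper_width: 0.996
grip_force: 0.0
```

Request:
{"op": "carry_out", "data": {"commands": [[-0.5, -1, 0, 0, 0, 0], [-0.5, -1, 0, 0, 0, 0], [-0.5, -1, 0, 0, 0, 0], [-0.4, -1, 0, 0, 0, 0], [-0.4, -1, 0, 0, 0, 0]]}}

```text
time_s: 3.2
position: [352.3, 161.6, 235.1]
tool_rot: [0.001, 0.021, 1.0, 0.0]
wrist_force: [0.7, 0.6, 0.6]
gripper_width: 1.003
grip_force: 0.0
```

Request:
{"op": "carry_out", "data": {"commands": [[-0.35, -1, 0, 0, 0, 0], [-0.35, -1, 0, 0, 0, 0], [-0.35, -1, 0, 0, 0, 0], [-0.3, -1, 0, 0, 0, 0], [-0.3, -1, 0, 0, 0, 0]]}}

```text
time_s: 3.62
position: [395.2, 9.6, 235.1]
tool_rot: [0.001, 0.021, 1.0, 0.0]
wrist_force: [0.5, 0.8, -0.6]
gripper_width: 1.005
grip_force: 0.0
```

Request:
{"op": "carry_out", "data": {"commands": [[-0.3, -1, 0, 0, 0, 0], [-0.3, -1, 0, 0, 0, 0], [-0.2, -1, 0, 0, 0, 0], [-0.2, -1, 0, 0, 0, 0], [-0.2, -1, 0, 0, 0, 0]]}}

```text
time_s: 4.03
position: [424.6, -141.8, 235.1]
tool_rot: [0.0, 0.021, 1.0, -0.0]
wrist_force: [0.3, 1.2, -0.0]
gripper_width: 1.001
grip_force: 0.0
```

Request:
{"op": "carry_out", "data": {"commands": [[-0.2, -1, 0, 0, 0, 0], [-0.2, -1, 0, 0, 0, 0], [-0.2, -1, 0, 0, 0, 0], [-0.2, -1, 0.5, 0, -0.5, 0], [-0.1, -1, 0.8, 0, -0.5, 0]]}}

```text
time_s: 4.45
position: [449.6, -294.1, 198.2]
tool_rot: [0.056, 0.02, 0.998, -0.003]
wrist_force: [-0.0, 0.9, -0.6]
gripper_width: 1.002
grip_force: 0.0
```

Request:
{"op": "carry_out", "data": {"commands": [[0, -1, 0.8, 0, -0.5, 0], [0, -0.5, 0.8, 0, -0.5, 0], [0, 0, 0.2, 0, 0, 0], [0, 0, 0, 0, 0, 0]]}}

```text
time_s: 4.78
position: [449.5, -336.5, 140.2]
tool_rot: [0.102, 0.023, 0.994, -0.001]
wrist_force: [-0.5, 0.2, 0.2]
gripper_width: 1.0
grip_force: 0.0
```

Request:
{"op": "carry_out", "data": {"commands": [[0.2, -0.07, 0.9, 0, 0, 0], [0.2, 0, 0.9, 0, 0, 0], [0.2, 0, 0.9, 0, 0, 0], [0.15, 0, 0.8, 0, 0, 0], [0.1, 0, 0.45, 0, 0, 0]]}}

```text
time_s: 5.2
position: [452.9, -336.1, 20.2]
tool_rot: [0.104, 0.02, 0.994, -0.001]
wrist_force: [-1.3, 0.1, -0.1]
gripper_width: 1.0
grip_force: 0.0
```

Request:
{"op": "carry_out", "data": {"commands": [[0, 0, 0, 0, 0, 0]]}}

```text
time_s: 5.28
position: [451.7, -335.7, 19.5]
tool_rot: [0.103, 0.02, 0.994, -0.0]
wrist_force: [-0.7, -0.2, 0.2]
gripper_width: 1.0
grip_force: 0.0
```

Run:
```python
from h import *
p=imaging.read_camera("side"); cv2.imwrite("pics/c.png",cv2.resize(p["img"][230:380,270:470],(800,600),interpolation=cv2.INTER_CUBIC))
print(readout.get_obs()["position"])
```

```text
[ 452.33180716 -336.77072242   21.04967903]
```

View pics/c.png

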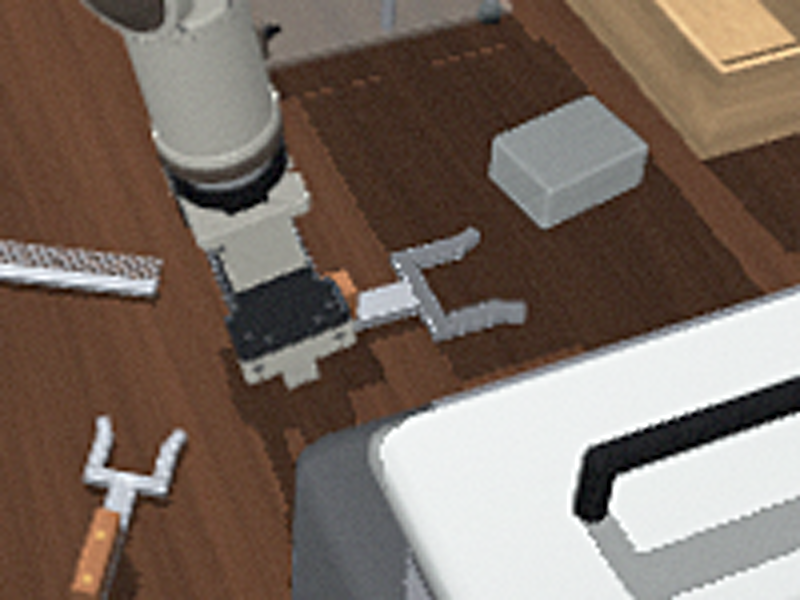

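The gripper straddles the larger spanner's grip block, with the block's orange front showing at (340, 285) and the jaw free at (440, 290). Closing now.

Request:
{"op": "carry_out", "data": {"commands": [[0, -0.07, 0.05, 0, 0, 0], [0, 0, 0, 0, 0, 0], [0, 0, 0, 0, 0, 0], [0, 0, 0, 0, 0, 0], [0, 0, 0, 0, 0, 0]], "jaw": 0, "grip_force": 45}}

```text
time_s: 5.75
position: [452.2, -341.1, 20.7]
tool_rot: [0.105, 0.021, 0.994, -0.003]
wrist_force: [-0.2, -0.5, -0.1]
gripper_width: 0.685
grip_force: 0.0
```

Request:
{"op": "carry_out", "data": {"commands": [[0, 0, 0, 0, 0, 0], [0, 0, 0, 0, 0, 0], [0, 0, 0, 0, 0, 0], [0, 0, 0, 0, 0, 0], [0, 0, 0, 0, 0, 0]]}}

```text
time_s: 6.17
position: [451.5, -340.8, 19.7]
tool_rot: [0.104, 0.021, 0.994, -0.002]
wrist_force: [1.0, -0.0, -0.3]
gripper_width: 0.322
grip_force: 0.0
```

Request:
{"op": "carry_out", "data": {"commands": [[0, 0, 0, 0, 0, 0], [0, 0, 0, 0, 0, 0], [0, 0, 0, 0, 0, 0], [0, 0, 0, 0, 0, 0]]}}

```text
time_s: 6.5
position: [451.5, -340.5, 19.7]
tool_rot: [0.104, 0.021, 0.994, -0.002]
wrist_force: [-0.7, 1.0, 0.2]
gripper_width: 0.258
grip_force: 44.5
```

Request:
{"op": "carry_out", "data": {"commands": [[-0.1, 0, -0.4, 0, 0, 0], [-0.15, 0, -0.7, 0, 0, 0], [-0.15, 0, -0.7, 0, 0, 0], [-0.15, 0, -0.7, -0.09, 0, -0.42], [-0.1, 0, -0.5, 0, 0, 0]]}}

```text
time_s: 6.92
position: [451.9, -341.4, 113.2]
tool_rot: [0.105, -0.002, 0.995, -0.0]
wrist_force: [0.4, 0.2, -1.5]
gripper_width: 0.26
grip_force: 44.5
```

Run:
```python
from h import *
o=readout.get_obs(); print(o["position"],o["grip_force"],o["gripper_width"],rot(o["tool_rot"]).as_matrix().round(3))
for c in ["side","top"]:
  p=imaging.read_camera(c)
  for n in ["spanner","jaw"]:
    for d in imaging.mark_of(p,n)[:2]: print(c,n,np.round(d["position"]),round(d["confidence"],2))
```

```text
[ 451.90622845 -341.41325268  113.17214706] 44.54700102796778 0.2596200527264729 [[-0.978 -0.004  0.208]
 [-0.004  1.    -0.   ]
 [-0.208 -0.001 -0.978]]
side spanner [ 459. -344.   94.] 0.89
side spanner [ 281. -476.    0.] 0.62
side jaw [ 592. -341.   92.] 0.93
side jaw [ 328. -400.   -1.] 0.85
top spanner [ 459. -338.   94.] 0.55
top jaw [ 595. -344.   90.] 0.63
top jaw [ 332. -399.   -0.] 0.51
```

Request:
{"op": "carry_out", "data": {"commands": [[0, 0.7, 0, 0, 0, 0], [0.1, 1, 0, 0, 0, 0], [0.1, 1, 0, 0, 0, 0], [0.1, 1, 0, 0, 0, 0], [0.1, 1, 0, 0, 0, 0]]}}

```text
time_s: 7.63
position: [438.4, -198.1, 107.8]
tool_rot: [0.103, -0.001, 0.995, 0.001]
wrist_force: [1.6, 0.8, -2.7]
gripper_width: 0.262
grip_force: 44.5
```

Request:
{"op": "carry_out", "data": {"commands": [[0.1, 1, 0, 0, 0, 0], [0.1, 1, 0, 0, 0, 0], [0.1, 1, 0, 0, 0, 0], [0.1, 1, 0, 0, 0, 0], [0.05, 1, 0, 0, 0, 0]]}}

```text
time_s: 8.05
position: [424.5, -48.5, 105.2]
tool_rot: [0.103, -0.001, 0.995, 0.0]
wrist_force: [0.4, 0.1, -2.4]
gripper_width: 0.259
grip_force: 44.5
```

Request:
{"op": "carry_out", "data": {"commands": [[0, 0.6, 0, 0, 0, 0], [0, 0, 0, 0, 0, 0]]}}

```text
time_s: 8.22
position: [424.9, -27.7, 105.3]
tool_rot: [0.103, -0.004, 0.995, 0.001]
wrist_force: [0.9, -0.3, -2.1]
gripper_width: 0.26
grip_force: 44.6
```

Run:
```python
from h import *
o=readout.get_obs(); print(o["position"],o["grip_force"],o["tool_rot"],o["joint_positions"].round(2))
for c in ["side","top"]:
  p=imaging.read_camera(c)
  for n in ["spanner","jaw","stop","spindle","pin_top"]:
    for d in imaging.mark_of(p,n)[:2]: print(c,n,np.round(d["position"]),round(d["confidence"],2))
```

```text
[424.87190059 -27.74290911 105.32338424] 44.560039036441594 [ 0.10301493 -0.00434902  0.9946698   0.00100377] [-0.06  0.18  0.07  2.37 -0.05  0.38  1.63]
side spanner [ 282. -477.   -4.] 0.9
side spanner [634.  61.  23.] 0.7
side stop [540.  81.  51.] 0.81
side spindle [587. 419.   0.] 0.64
side spindle [633.  60.  23.] 0.57
side pin_top [591.  29. 118.] 0.67
side pin_top [566. -26.  83.] 0.2
top spanner [432. -31.  85.] 0.59
top spanner [ 282. -480.   -1.] 0.49
top jaw [567. -34.  84.] 0.94
top jaw [ 331. -398.   -0.] 0.64
top stop [545.  81.  48.] 0.58
```

Request:
{"op": "carry_out", "data": {"commands": [[0, 0, 0.5, 0, 0, 0], [0.05, 0, 0.6, 0, 0, 0], [0.05, 0, 0.6, 0, 0, 0], [0, 0, 0.35, 0, 0, 0], [0, 0, 0, 0, 0, 0]]}}

```text
time_s: 9.23
position: [435.2, -31.9, 44.0]
tool_rot: [0.103, -0.001, 0.995, 0.0]
wrist_force: [-0.3, -0.3, -2.8]
gripper_width: 0.261
grip_force: 44.6
```

Run:
```python
from h import *
o=readout.get_obs(); print(o["position"],o["wrist_force"],o["tool_rot"],o["joint_positions"].round(2))
for c in ["side","top"]:
  p=imaging.read_camera(c)
  for n in ["spanner","jaw","stop"]:
    for d in imaging.mark_of(p,n)[:2]: print(c,n,np.round(d["position"]),round(d["confidence"],2))
cv2.imwrite("pics/d.png",cv2.resize(p["img"][130:250,240:400],(800,600),interpolation=cv2.INTER_CUBIC))
```

```text
[435.15144542 -31.92318037  44.03551112] [-0.3021057  -0.30028622 -2.83677629] [ 1.02876761e-01 -1.04662507e-03  9.94693539e-01  2.00354344e-04] [-0.02  0.35  0.04  2.38 -0.09  0.21  1.67]
side spanner [ 283. -474.   -4.] 0.69
side jaw [576. -31.  22.] 0.85
side jaw [ 329. -398.    4.] 0.62
side stop [541.  81.  55.] 0.89
side stop [583. 417.  -1.] 0.66
top spanner [443. -32.  28.] 0.62
top spanner [ 279. -478.   -3.] 0.49
top jaw [576. -31.  25.] 0.72
top jaw [ 332. -398.   -5.] 0.72
top stop [540.  79.  49.] 0.91
top stop [ 325. -227.   -4.] 0.17
```

View pics/d.png

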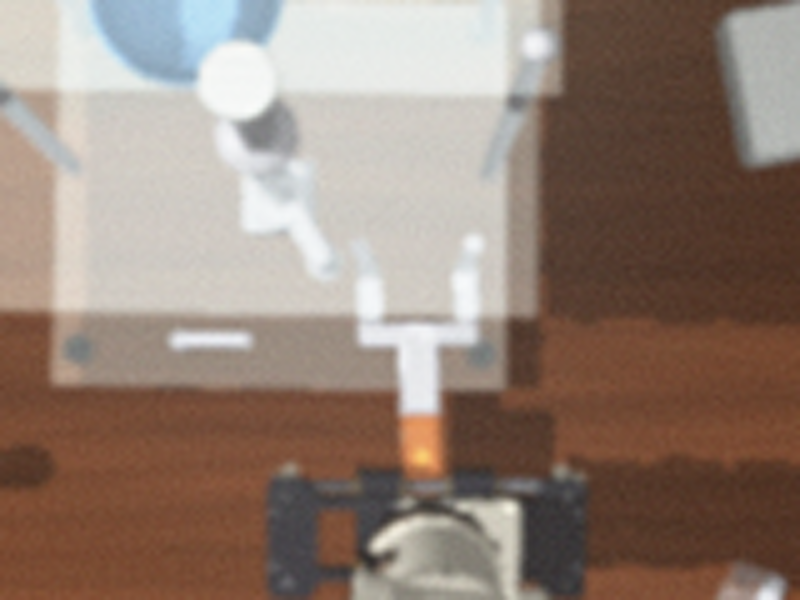

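```bash
cat > m.py <<'E'
from h import *
p=imaging.read_camera("top"); G=p["img"].astype(float).mean(2)
g=lambda x,y:(240+x*.2-.4,130+y*.2-.4)
def s(n,l,z): print(n,np.round(ray_z(p,[g(*q) for q in l],z),1)[:,:2].tolist())
s("stop ends top",[(169,341),(253,341)],56)
s("tier front L,R",[(52,386),(506,388)],20)
s("jaw corners",[(358,340),(478,340)],34)
s("shank",[(398,390),(440,390)],34)
s("block",[(400,440),(444,440)],63)
s("nut front-left corner",[(243,231)],46)
u=np.arange(60,520)
for v,l in [(341,"stop"),(390,"shank"),(335,"jaw")]:
    row=[cv2.getRectSubPix(G.astype(np.float32),(1,1),g(x,v))[0,0] for x in range(140,520,5)]
    print(l,np.int32(row).tolist())
E
python3 m.py
```

```text
stop ends top [[541.0, 129.9], [541.2, 75.8]]
tier front L,R [[513.1, 211.0], [512.9, -89.7]]
jaw corners [[543.5, 8.3], [543.8, -70.4]]
shank [[510.8, -18.0], [510.9, -45.5]]
block [[477.8, -19.0], [477.9, -47.1]]
nut front-left corner [[613.6, 83.5]]
stop [139, 141, 141, 140, 141, 153, 181, 212, 224, 225, 225, 226, 225, 226, 225, 224, 225, 224, 225, 226, 223, 209, 182, 155, 141, 141, 141, 141, 142, 141, 139, 141, 141, 139, 140, 140, 142, 142, 141, 142, 140, 141, 144, 163, 196, 219, 226, 226, 224, 222, 221, 227, 237, 243, 245, 245, 243, 241, 237, 227, 213, 206, 206, 206, 207, 207, 201, 180, 151, 134, 132, 137, 131, 106, 78, 65]
shank [93, 93, 91, 90, 90, 89, 88, 88, 89, 90, 88, 89, 93, 100, 103, 104, 106, 103, 103, 102, 100, 100, 100, 99, 99, 100, 101, 101, 101, 101, 102, 101, 101, 103, 107, 113, 114, 114, 114, 113, 113, 114, 112, 114, 116, 116, 117, 115, 113, 114, 114, 133, 180, 219, 231, 233, 233, 233, 230, 201, 154, 121, 108, 104, 104, 103, 104, 105, 104, 104, 105, 105, 104, 96, 84, 80]
jaw [138, 139, 140, 138, 139, 148, 173, 199, 211, 213, 214, 213, 214, 216, 215, 214, 214, 214, 213, 213, 210, 199, 173, 150, 140, 140, 140, 140, 140, 141, 140, 140, 138, 139, 139, 140, 142, 140, 142, 141, 139, 137, 143, 167, 205, 229, 234, 234, 233, 233, 232, 234, 241, 246, 248, 249, 248, 247, 245, 239, 231, 227, 225, 225, 226, 227, 222, 197, 163, 141, 137, 139, 131, 105, 76, 63]
```

Request:
{"op": "carry_out", "data": {"commands": [[0, 0.8, 0, 0, 0, 0], [0, 0.8, 0, 0, 0, 0], [0, 0.8, 0, 0, 0, 0], [0, 0.67, 0, 0, 0, 0], [0, 0, 0, 0, 0, 0]]}}

```text
time_s: 10.1
position: [436.6, 65.2, 46.3]
tool_rot: [0.105, -0.005, 0.994, 0.001]
wrist_force: [-0.3, 0.1, -2.4]
gripper_width: 0.256
grip_force: 44.8
```

Run:
```python
from h import *
o=readout.get_obs(); print(o["position"],o["wrist_force"],o["tool_rot"])
p=imaging.read_camera("top")
for n in ["spanner","jaw","stop"]:
    for d in imaging.mark_of(p,n)[:2]: print(n,np.round(d["position"]),round(d["confidence"],2))
cv2.imwrite("pics/e.png",cv2.resize(p["img"][140:230,250:370],(800,600),interpolation=cv2.INTER_CUBIC))
```

```text
[436.60043852  65.15118644  46.32695828] [-0.34697736  0.13169737 -2.38364364] [ 0.10538351 -0.00465707  0.99441979  0.00138225]
spanner [ 279. -481.   -2.] 0.78
jaw [578.  66.  25.] 0.85
jaw [ 334. -398.   -3.] 0.74
stop [543.  78.  50.] 0.91
```

View pics/e.png

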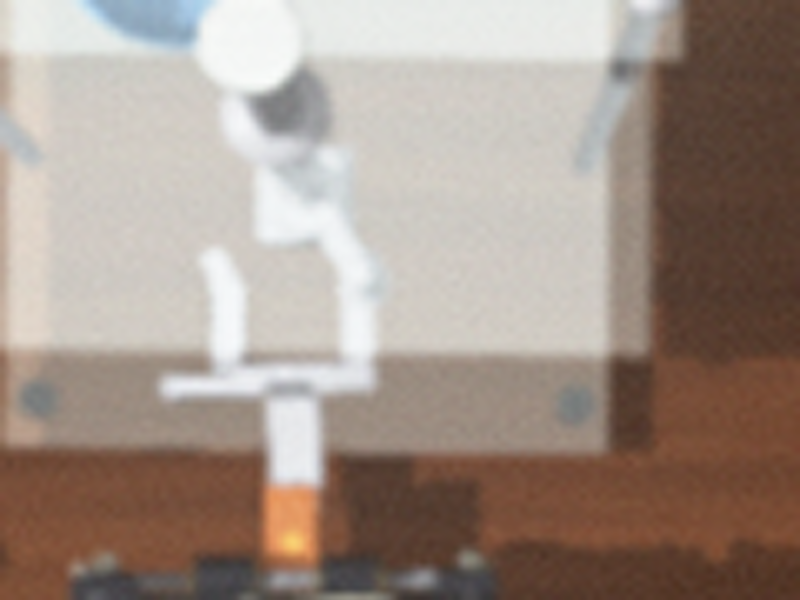

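Run:
```python
from h import *
o=readout.get_obs(); print(o["position"],o["tool_rot"].round(4))
p=imaging.read_camera("top")
g=lambda x,y:(250+x*.15-.42,140+y*.15-.42)
def s(n,l,z): print(n,np.round(ray_z(p,[g(*q) for q in l],z),1)[:,:2].tolist())
s("nut front",[(256,240),(256,200),(350,180)],46)
s("prongs mid",[(226,345),(358,345)],35)
s("prongs outer/inner",[(211,340),(243,340),(342,340),(376,340)],35)
s("shank",[(268,430),(322,430)],35)
s("block",[(265,520),(320,520)],65)
s("tip",[(205,250)],35)
G=cv2.cvtColor(p["img"],cv2.COLOR_BGR2GRAY).astype(np.float32)
for v in (200,225,345,430,465,510):
    print(v,[int(cv2.getRectSubPix(G,(1,1),g(x,v))[0,0]) for x in range(190,400,6)])
```

```text
[435.90354719  59.66169396  45.95742568] [ 1.046e-01 -9.000e-04  9.945e-01  1.000e-04]
nut front [[614.3, 84.2], [634.0, 84.4], [644.0, 38.4]]
prongs mid [[563.7, 99.3], [563.9, 34.4]]
prongs outer/inner [[566.1, 106.7], [566.2, 91.0], [566.4, 42.3], [566.4, 25.5]]
shank [[521.9, 78.3], [522.0, 51.8]]
block [[477.5, 77.5], [477.6, 51.2]]
tip [[610.6, 110.1]]
200 [202, 204, 203, 203, 204, 202, 202, 203, 203, 202, 207, 223, 237, 241, 242, 240, 237, 233, 227, 218, 213, 214, 218, 220, 221, 216, 209, 205, 202, 202, 202, 201, 202, 201, 202]
225 [204, 201, 201, 202, 203, 202, 203, 204, 202, 202, 207, 225, 236, 240, 241, 241, 241, 242, 242, 242, 242, 242, 241, 241, 241, 236, 223, 210, 204, 203, 201, 200, 201, 202, 202]
345 [191, 192, 193, 194, 196, 208, 226, 240, 244, 242, 235, 213, 196, 195, 196, 197, 198, 198, 197, 198, 197, 199, 197, 198, 198, 198, 202, 214, 230, 241, 244, 242, 237, 221, 204]
430 [146, 143, 143, 142, 145, 144, 142, 143, 143, 144, 144, 146, 145, 141, 157, 187, 215, 229, 230, 230, 232, 233, 227, 202, 171, 151, 142, 141, 143, 142, 142, 143, 141, 143, 145]
465 [87, 87, 82, 86, 86, 87, 87, 86, 85, 85, 87, 85, 83, 88, 118, 170, 212, 230, 233, 233, 234, 233, 230, 199, 150, 108, 86, 77, 69, 67, 65, 66, 67, 68, 66]
510 [87, 86, 90, 88, 87, 88, 87, 85, 86, 87, 89, 86, 87, 87, 104, 134, 158, 169, 172, 170, 168, 170, 155, 125, 97, 88, 84, 77, 71, 67, 68, 68, 68, 68, 65]
```

Request:
{"op": "carry_out", "data": {"commands": [[-0.2, 0.02, 0.07, 0, 0, 0], [-0.2, 0, 0.07, 0, 0, 0], [-0.2, 0, 0.07, 0, 0, 0], [-0.2, 0, 0.07, 0, 0, 0], [-0.2, 0, 0.06, 0, 0, 0]]}}

```text
time_s: 10.77
position: [468.5, 60.5, 41.9]
tool_rot: [0.105, -0.001, 0.995, 0.0]
wrist_force: [1.1, 0.9, -2.1]
gripper_width: 0.257
grip_force: 44.8
```

Request:
{"op": "carry_out", "data": {"commands": [[-0.2, 0, 0.06, 0, 0, 0], [-0.2, 0, 0.06, 0, 0, 0], [0, 0, 0, 0, 0, 0], [0, 0, 0, 0, 0, 0]]}}

```text
time_s: 11.1
position: [480.2, 60.9, 41.0]
tool_rot: [0.104, -0.001, 0.995, 0.0]
wrist_force: [-0.5, -0.6, -2.9]
gripper_width: 0.255
grip_force: 44.8
```

Run:
```python
from h import *
o=readout.get_obs(); print(o["position"],o["wrist_force"],o["moment"],o["tool_rot"].round(4))
for c in ["side","top"]:
  p=imaging.read_camera(c)
  for n in ["spanner","jaw","stop","pin_top"]:
    for d in imaging.mark_of(p,n)[:1]: print(n,np.round(d["position"]),round(d["confidence"],2))
print(readout.get_obs()["position"])
```

```text
[480.22110479  60.88403029  40.95648677] [-0.53219229 -0.63594723 -2.90986194] [ 0.03889402  0.4559832  -0.02774256] [ 1.045e-01 -1.000e-03  9.945e-01  1.000e-04]
spanner [ 282. -474.   -6.] 0.85
jaw [621.  60.  20.] 0.88
stop [541.  80.  52.] 0.6
pin_top [591.  27. 116.] 0.71
spanner [ 280. -478.   -1.] 0.72
jaw [ 333. -399.   -2.] 0.72
stop [542.  81.  46.] 0.96
pin_top [542.  81.  49.] 0.19
[479.84907685  60.99284202  41.09708977]
```

Request:
{"op": "carry_out", "data": {"commands": [[-0.15, 0, 0.03, 0, 0, 0], [-0.15, 0, 0.03, 0, 0, 0], [-0.15, 0, 0.03, 0, 0, 0], [-0.04, 0, 0.01, 0, 0, 0], [0, 0, 0, 0, 0, 0]]}}

```text
time_s: 12.02
position: [495.4, 60.9, 41.1]
tool_rot: [0.105, -0.001, 0.995, 0.0]
wrist_force: [-0.5, 0.5, -2.2]
gripper_width: 0.26
grip_force: 44.8
```

Request:
{"op": "carry_out", "data": {"commands": [[-0.04, 0, 0.01, 0, 0, 0], [0, 0, 0, 0, 0, 0]]}}

```text
time_s: 12.18
position: [495.7, 60.9, 40.9]
tool_rot: [0.104, -0.001, 0.995, 0.0]
wrist_force: [-1.9, 0.6, -2.4]
gripper_width: 0.263
grip_force: 44.8
```

Request:
{"op": "carry_out", "data": {"commands": [[-0.04, 0, 0.01, 0, 0, 0], [0, 0, 0, 0, 0, 0]]}}

```text
time_s: 12.35
position: [495.9, 60.8, 40.5]
tool_rot: [0.103, -0.001, 0.995, -0.0]
wrist_force: [-4.6, 0.5, -0.2]
gripper_width: 0.26
grip_force: 44.8
```

Run:
```python
from h import *
o=readout.get_obs(); print(o["position"],o["wrist_force"],o["moment"],o["tool_rot"].round(4))
for c in ["side","top"]:
  p=imaging.read_camera(c)
  for n in ["spanner","jaw","stop","pin_top"]:
    for d in imaging.mark_of(p,n)[:1]: print(n,np.round(d["position"]),round(d["confidence"],2))
cv2.imwrite("pics/f.png",cv2.resize(p["img"][140:230,250:370],(800,600),interpolation=cv2.INTER_CUBIC))
```

```text
[495.90037295  60.77584671  40.52690209] [-4.63551963  0.45531491 -0.16513301] [-0.00486523  1.31291848 -0.02682026] [ 0.1031 -0.0011  0.9947 -0.    ]
spanner [504.  60.  22.] 0.65
jaw [ 331. -398.    3.] 0.64
stop [540.  80.  51.] 0.67
pin_top [593.  27. 116.] 0.53
spanner [498.  62.  20.] 0.58
jaw [ 333. -398.   -2.] 0.81
stop [543.  79.  48.] 0.79
```

View pics/f.png

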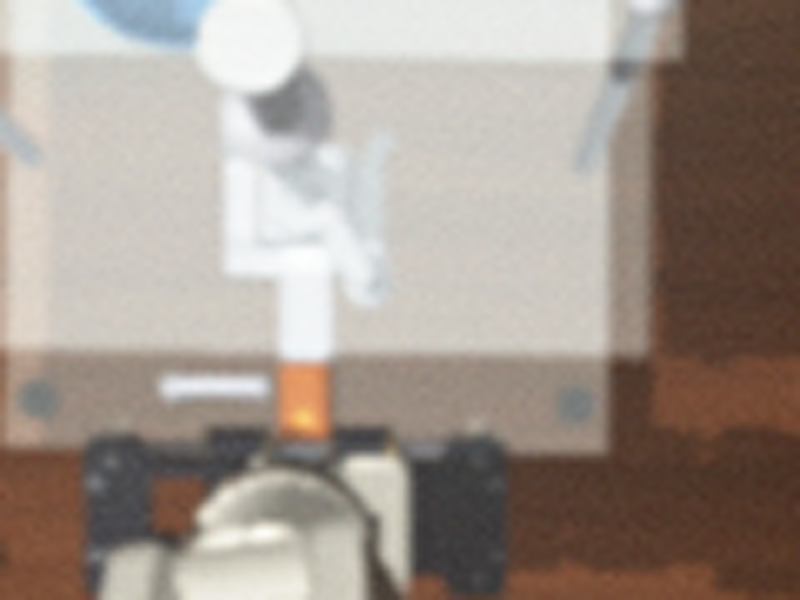

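The throat is bearing on the nut: prongs either side at crop (238, 200) and (370, 200), block clear of the stop tip at (270, 385). I'll ease off, open the gripper and back away.

Request:
{"op": "carry_out", "data": {"commands": [[0.05, 0, 0, 0, 0, 0], [0, 0, 0, 0, 0, 0], [0, 0, 0, 0, 0, 0], [0, 0, 0, 0, 0, 0], [0, 0, 0, 0, 0, 0]], "jaw": 0.55}}

```text
time_s: 13.27
position: [496.9, 61.1, 41.2]
tool_rot: [0.105, -0.001, 0.994, 0.0]
wrist_force: [0.2, 0.8, 0.2]
gripper_width: 0.536
grip_force: 0.0
```

Request:
{"op": "carry_out", "data": {"commands": [[0, 0, -0.2, 0, 0, 0], [0, 0, -0.8, 0, 0, 0], [0, 0, -1, 0, 0, 0], [0, 0, -1, 0, 0, 0], [0, 0, -0.5, 0, 0, 0]]}}

```text
time_s: 13.68
position: [474.9, 61.0, 146.7]
tool_rot: [0.106, -0.001, 0.994, 0.001]
wrist_force: [0.0, 0.2, 0.2]
gripper_width: 0.549
grip_force: 0.0
```

Run:
```python
from h import *
for c in ["side","top"]:
  p=imaging.read_camera(c)
  for n in ["spanner","jaw","pin_top"]:
    for d in imaging.mark_of(p,n)[:2]: print(n,np.round(d["position"]),round(d["confidence"],2))
o=readout.get_obs(); print(o["position"],o["wrist_force"],o["gripper_width"],o["tool_rot"].round(4),o["joint_positions"].round(2))
```

```text
spanner [ 282. -471.   -2.] 0.76
spanner [503.  58.  22.] 0.7
jaw [638.  60.  18.] 0.88
jaw [ 330. -398.    2.] 0.7
pin_top [594.  30. 116.] 0.51
pin_top [544.  80.  53.] 0.48
spanner [ 283. -479.    2.] 0.79
spanner [502.  62.  20.] 0.65
jaw [ 332. -400.   -1.] 0.62
[473.37225159  60.65696561 142.33316695] [ 0.15297923 -0.16565961 -0.46660202] 0.5499522401504722 [ 1.034e-01 -1.200e-03  9.946e-01 -2.000e-04] [-0.42  0.18  0.22  2.24  0.    0.52  1.36]
```

Request:
{"op": "carry_out", "data": {"commands": [[0, -0.6, 0, 0, -1, 0], [0, -0.6, 0, 0, -1, 0], [0, -0.6, 0, 0, -1, 0], [0, -0.7, 0, 0, -1, 0], [0, 0, 0, 0, 0, 0]], "jaw": 0, "grip_force": 20}}

```text
time_s: 14.5
position: [470.4, 7.7, 133.9]
tool_rot: [0.205, -0.001, 0.979, -0.013]
wrist_force: [0.2, -0.0, -0.1]
gripper_width: 0.235
grip_force: 0.0
```

Request:
{"op": "carry_out", "data": {"commands": [[0, 0, 0, 0, 0, 0], [0, 0, 0, 0, 0, 0], [0, 0, 0, 0, 0, 0]]}}

```text
time_s: 14.75
position: [471.9, 10.3, 135.1]
tool_rot: [0.206, -0.002, 0.978, -0.012]
wrist_force: [-0.4, 1.5, 0.4]
gripper_width: 0.027
grip_force: 0.0
```

Run:
```python
from h import *
o=readout.get_obs(); print(o["position"],o["wrist_force"],o["gripper_width"],rot(o["tool_rot"]).as_matrix().round(3),o["joint_positions"].round(2))
```

```text
[471.90189176  10.33616593 135.13305962] [-0.40427037  1.48947885  0.35019161] 0.02747676393231897 [[-0.915  0.001  0.404]
 [-0.009  1.    -0.022]
 [-0.404 -0.024 -0.915]] [-0.13  0.12 -0.01  2.42  0.39  0.21  1.07]
```

Request:
{"op": "carry_out", "data": {"commands": [[-0.7, -0.3, 0.3, 0, 0, 0], [-0.8, -0.3, 0.35, 0, 0, 0], [-0.8, -0.2, 0.35, 0, 0, 0], [0, 0, 0, 0, -1, 0], [0, 0, 0, 0, -1, 0]]}}

```text
time_s: 15.17
position: [544.3, -23.9, 131.1]
tool_rot: [0.218, 0.001, 0.976, -0.026]
wrist_force: [0.0, -0.3, -1.2]
gripper_width: 0.002
grip_force: 0.0
```

Request:
{"op": "carry_out", "data": {"commands": [[0, 0, 0, 0, 0, 0]]}}

```text
time_s: 15.25
position: [541.0, -24.7, 129.5]
tool_rot: [0.216, -0.0, 0.976, -0.027]
wrist_force: [-0.2, -0.2, -0.2]
gripper_width: 0.004
grip_force: 0.0
```

Run:
```python
from h import *
o=readout.get_obs(); print(o["position"],o["wrist_force"],o["gripper_width"],rot(o["tool_rot"]).as_matrix().round(3),o["joint_positions"].round(2))
```

```text
[540.97776831 -24.70078162 129.54365291] [-0.20657056 -0.17255332 -0.15019115] 0.003862432888657931 [[-0.907  0.012  0.421]
 [-0.012  0.999 -0.053]
 [-0.421 -0.053 -0.905]] [ 0.16  0.25 -0.23  2.28  0.64  0.22  0.92]
```

```bash
cat > fk.py <<'E'
from h import *
from scipy.optimize import least_squares
def fk(q,P):
    h,l1,l2,L,a,b=P
    T=R.identity(); x=np.zeros(3)
    seg=[(0,h),(None),]
    ax='zyzyzyz'; off=[[0,0,h],[0,0,0],[a,0,l1],[-a,0,0],[0,0,l2],[b,0,0],[0,0,L]]
    for i in range(7):
        s=1
        if i==0: x=x+T.apply(off[0]); T=T*R.from_euler('z',q[0]); continue
        T=T*R.from_euler(ax[i],s*q[i]); x=x+T.apply(off[i])
    return x,T
D=[([-1.019,.501,-.427,1.55,.221,1.138,-.21],[185.083,623.092,234.729]),([-.02,.35,.04,2.38,-.09,.21,1.67],[435.2,-31.9,44]),
([-.42,.18,.22,2.24,0,.52,1.36],[473.4,60.7,142.3]),([-.06,.18,.07,2.37,-.05,.38,1.63],[424.9,-27.7,105.3]),([.16,.25,-.23,2.28,.64,.22,.92],[541,-24.7,129.5]),([-.13,.12,-.01,2.42,.39,.21,1.07],[471.9,10.3,135.1])]
E
python3 - <<'E'
from fk import *
# q1 offset unknown
f=lambda P:np.concatenate([R.from_euler('z',P[6]).apply(fk(q,P[:6])[0])-x for q,x in D])
best=None
for t in np.arange(-3,3.2,.5):
    s=least_squares(f,[340,400,400,250,0,0,t])
    if best is None or s.cost<best.cost: best=s
print(best.x.round(3),best.cost,f(best.x).reshape(-1,3).round(0))
for q,x in D: print(rot([0,0,0,0+1]).as_quat()[:0],(R.from_euler('z',best.x[6])*fk(q,best.x[:6])[1]).as_matrix()[:,2].round(2))
E
```

```text
[-283.615  854.099  907.207 -494.586 -651.6   -216.78    -3.315] 85511.05927406985 [[-180.  -68.   53.]
 [  -3.  -58.  134.]
 [-220. -145.  -54.]
 [ -17.  -55.  -20.]
 [ -39.   78.  -31.]
 [ 113.  -74.  -83.]]
[] [-0.  0. -1.]
[] [-0.2   0.04 -0.98]
[] [-0.2   0.04 -0.98]
[] [-0.21  0.04 -0.98]
[] [-0.43  0.02 -0.9 ]
[] [-0.4   0.05 -0.92]
```

```bash
sed -i 's/T=T\*R.from_euler(.z.,q\[0\]); continue/T=T*R.from_euler("z",S[0]*q[0]); continue/; s/s=1$/s=S[i]/' fk.py; sed -i '3i S=[-1,1,-1,1,-1,1,-1]' fk.py
python3 - <<'E'
import fk; from fk import *
import itertools
for s5 in (1,-1):
  for s1 in (1,-1):
    fk.S=[s1,1,-1,1,s5,1,-1]
    f=lambda P:np.concatenate([R.from_euler('z',P[6]).apply(fk.fk(q,P[:6])[0])-x for q,x in D])
    s=min((least_squares(f,[340,400,400,250,0,0,t]) for t in np.arange(-3,3.2,1)),key=lambda s:s.cost)
    print(fk.S,s.x.round(3),s.cost,np.abs(f(s.x)).max().round(1))
E
```

```text
Traceback (most recent call last):
AttributeError: 'function' object has no attribute 'fk'
```

Run:
```python
import fk as M; from fk import D,R,np,least_squares
best=None
for s5 in (1,-1):
  for s1 in (1,-1):
    M.S=[s1,1,-1,1,s5,1,-1]
    f=lambda P:np.concatenate([R.from_euler('z',P[6]).apply(M.fk(q,P[:6])[0])-x for q,x in D])
    s=min((least_squares(f,[340,400,400,250,0,0,t]) for t in np.arange(-3,3.2,1)),key=lambda s:s.cost)
    print(M.S,s.x.round(3),np.abs(f(s.x)).max().round(1))
    if best is None or s.cost<best[0]: best=(s.cost,list(M.S),s.x)
c,M.S,P=best
lo=np.array([-2.88,-.31,-1.54,.2,-1.41,.19,-2.57])+.01;hi=np.array([2.88,2.03,1.56,2.42,4.55,2.02,2.57])-.01
for X,lean in [((541,-25,130),36),((570,-20,130),36),((590,-10,100),30),((590,-10,100),36),((590,65,100),36)]:
  def g(q):
    x,T=M.fk(q,P[:6]); B=R.from_euler('z',P[6]); z=(B*T).as_matrix()[:,2]; l=np.radians(lean)
    return np.r_[(B.apply(x)-X)/10,(z-[np.sin(l),0,-np.cos(l)])*30]
  best=min((least_squares(g,np.clip(np.array(q0),lo,hi),bounds=(lo,hi)) for q0,_ in D),key=lambda s:s.cost)
  print(X,lean,best.cost.round(4),best.x.round(2))
```

```text
[1, 1, -1, 1, 1, 1, -1] [-1432.941   800.103   195.303 -1093.751   166.909   751.143     3.452] 249.5
[-1, 1, -1, 1, 1, 1, -1] [ 1.32678e+02  4.57733e+02  4.00340e+02  1.66164e+02  3.86750e+01
 -3.74030e+01 -9.80000e-02] 31.0
[1, 1, -1, 1, -1, 1, -1] [ 1.093822e+03 -1.476306e+03 -1.880070e+02 -1.418310e+02  5.893720e+02
  1.842310e+02  5.400000e-02] 347.9
[-1, 1, -1, 1, -1, 1, -1] [ 3.63552e+02  4.79269e+02  4.69181e+02  3.51290e+02 -9.20000e-02
 -9.59700e+00 -5.70000e-02] 5.6
(541, -25, 130) 36 0.0 [ 0.76  0.33 -0.79  2.4   2.28  0.2  -1.09]
(570, -20, 130) 36 0.0 [ 0.93  0.49 -1.02  2.34  1.97  0.35  0.54]
(590, -10, 100) 30 0.0 [ 0.64  0.49 -0.74  2.23  1.61  0.27 -0.19]
(590, -10, 100) 36 0.0 [ 0.5   0.45 -0.57  2.3   2.36  0.25  0.4 ]
(590, 65, 100) 36 0.0 [ 0.24  0.44 -0.5   2.29  2.16  0.31 -1.96]
```

Request:
{"op": "carry_out", "data": {"commands": [[-0.5, 0, 0.15, 0, -0.5, 0], [0, 0, 0, 0, -1, 0], [0, 0, 0, 0, -1, 0], [0, 0, 0, 0, -1, 0]]}}

```text
time_s: 15.58
position: [546.6, -39.7, 128.3]
tool_rot: [0.254, 0.004, 0.966, -0.047]
wrist_force: [0.2, -0.8, 0.1]
gripper_width: 0.005
grip_force: 0.0
```

Run:
```python
from h import *
o=readout.get_obs(); print(o["position"],o["wrist_force"],rot(o["tool_rot"]).as_matrix().round(3),o["joint_positions"].round(2))
```

```text
[546.55022594 -39.65906438 128.25195154] [ 0.17274053 -0.79697998  0.05506224] [[-0.871  0.032  0.491]
 [-0.016  0.996 -0.093]
 [-0.492 -0.089 -0.866]] [ 0.26  0.26 -0.35  2.33  1.37  0.21  0.2 ]
```

Request:
{"op": "carry_out", "data": {"commands": [[0, 0, 0, 0, -1, 0], [0, 0.2, 0, 0, -1, 0], [0, 0.2, 0, -0.4, 0, 0], [0, 0, 0, -0.4, 0, 0], [0, 0, 0, 0, 0, 0]]}}

```text
time_s: 16.0
position: [542.9, -45.8, 124.0]
tool_rot: [0.272, -0.001, 0.962, -0.028]
wrist_force: [-0.1, -0.7, 0.6]
gripper_width: 0.003
grip_force: 0.0
```

Run:
```python
from h import *
o=readout.get_obs(); print(o["position"],o["wrist_force"],rot(o["tool_rot"]).as_matrix().round(3),o["joint_positions"].round(2))
```

```text
[542.86444649 -45.77665866 123.99632097] [-0.05912391 -0.699171    0.60369336] [[-0.852  0.014  0.523]
 [-0.016  0.998 -0.053]
 [-0.523 -0.054 -0.85 ]] [ 0.49  0.29 -0.54  2.36  1.75  0.2  -0.11]
```

Request:
{"op": "carry_out", "data": {"commands": [[-0.4, 0.1, 0.2, 0, 0, 0], [-0.4, 0.1, 0.2, 0, 0, 0], [0, 0.2, 0, -0.3, -1, 0], [0, 0.1, 0, -0.3, -1, 0], [0, 0, 0, 0, 0, 0]]}}

```text
time_s: 16.42
position: [564.8, -44.0, 119.8]
tool_rot: [0.292, -0.006, 0.956, -0.033]
wrist_force: [-0.8, -0.3, -0.9]
gripper_width: 0.006
grip_force: 0.0
```

Run:
```python
from h import *
o=readout.get_obs(); print(o["position"],o["wrist_force"],rot(o["tool_rot"]).as_matrix().round(3),o["joint_positions"].round(2))
p=imaging.read_camera("side")
for n in ["spanner","jaw","pin_top"]:
    for d in imaging.mark_of(p,n)[:2]: print(n,np.round(d["position"]),round(d["confidence"],2))
cv2.imwrite("pics/g.png",cv2.resize(p["img"][60:270,220:460],(685,600),interpolation=cv2.INTER_CUBIC))
```

```text
[564.75440684 -44.0466769  119.76132069] [-0.79708845 -0.31541595 -0.85470656] [[-0.83   0.008  0.558]
 [-0.031  0.998 -0.059]
 [-0.557 -0.066 -0.828]] [ 0.51  0.35 -0.58  2.35  1.99  0.26 -0.33]
spanner [506.  58.  22.] 0.83
spanner [ 284. -474.   -4.] 0.79
jaw [ 328. -398.    0.] 0.74
jaw [638.  60.  22.] 0.69
pin_top [592.  29. 112.] 0.53
```

View pics/g.png

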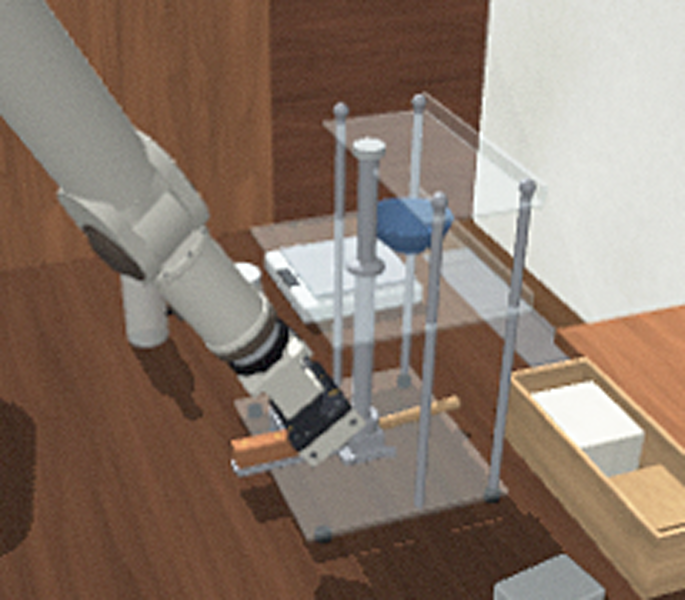

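The tool leans 34°, in front of the stand and right of the pin. The spanner's block shows at (260, 445), fitted. Moving in beside the pin.

Request:
{"op": "carry_out", "data": {"commands": [[-0.1, 0.2, 0.3, 0, 0, 0], [-0.1, 0.2, 0.3, 0, 0, 0], [-0.1, 0.25, 0.35, 0, 0, 0], [-0.06, 0.25, 0.3, 0, 0, 0], [0, 0, 0, 0, 0, 0]]}}

```text
time_s: 17.03
position: [597.0, -17.7, 93.8]
tool_rot: [0.292, -0.005, 0.956, -0.031]
wrist_force: [0.4, 1.0, 0.5]
gripper_width: 0.004
grip_force: 0.0
```

Run:
```python
from h import *
o=readout.get_obs(); print(o["position"],o["wrist_force"],rot(o["tool_rot"]).as_matrix().round(3),o["joint_positions"].round(2))
```

```text
[597.04359642 -17.70131409  93.81204974] [0.42882143 1.04765923 0.45273814] [[-0.829  0.009  0.559]
 [-0.028  0.998 -0.057]
 [-0.558 -0.063 -0.827]] [ 0.46  0.47 -0.61  2.28  2.    0.36 -0.36]
```

Request:
{"op": "carry_out", "data": {"commands": [[0, 0.3, 0, 0, 0, 0], [0, 0.3, 0, 0, 0, 0], [0.06, 0.2, -0.04, 0, 0, 0], [0.07, 0.2, -0.05, 0, 0, 0], [0.06, 0.2, -0.04, 0, 0, 0]]}}

```text
time_s: 17.45
position: [589.3, 12.5, 92.8]
tool_rot: [0.293, -0.002, 0.955, -0.036]
wrist_force: [-6.5, -10.3, 7.5]
gripper_width: 0.007
grip_force: 5.5
```

Request:
{"op": "carry_out", "data": {"commands": [[0.03, 0.2, -0.02, 0, 0, 0], [0.03, 0.2, -0.02, 0, 0, 0], [0.02, 0.2, -0.01, 0, 0, 0], [0, 0, 0, 0, 0, 0]]}}

```text
time_s: 17.78
position: [584.5, 31.9, 90.2]
tool_rot: [0.291, -0.003, 0.956, -0.034]
wrist_force: [-7.8, -6.0, 3.1]
gripper_width: 0.004
grip_force: 4.1
```

Run:
```python
from h import *
for c in ["side","top"]:
  p=imaging.read_camera(c)
  for n in ["spanner","pin_top"]:
    for d in imaging.mark_of(p,n)[:2]: print(c,n,np.round(d["position"]),round(d["confidence"],2))
o=readout.get_obs(); print(o["position"],o["wrist_force"],rot(o["tool_rot"]).as_matrix().round(3),o["joint_positions"].round(2))
```

```text
side spanner [ 281. -476.   -1.] 0.9
side spanner [503.  68.  22.] 0.63
side pin_top [582.  56. 118.] 0.54
top spanner [ 282. -477.    1.] 0.59
top pin_top [447. 446.  -1.] 0.47
[584.69770497  31.74407407  90.12322935] [-6.55182155 -5.94103526  2.66711847] [[-0.83   0.014  0.557]
 [-0.026  0.998 -0.064]
 [-0.557 -0.067 -0.828]] [ 0.36  0.48 -0.65  2.3   1.93  0.45 -0.4 ]
```

Request:
{"op": "carry_out", "data": {"commands": [[0, 0.2, 0, 0, 0, 0], [-0.03, 0.2, 0.02, 0, 0, 0], [-0.05, 0.2, 0.03, 0, 0, 0], [-0.06, 0.2, 0.04, 0, 0, 0], [-0.08, 0.15, 0.05, 0, 0, 0]]}}

```text
time_s: 18.5
position: [592.6, 60.6, 88.3]
tool_rot: [0.291, -0.003, 0.956, -0.034]
wrist_force: [-6.2, -6.0, 1.7]
gripper_width: 0.007
grip_force: 3.1
```

Request:
{"op": "carry_out", "data": {"commands": [[-0.07, 0.1, 0.05, 0, 0, 0], [-0.06, 0.1, 0.04, 0, 0, 0], [0, 0, 0, 0, 0, 0]]}}

```text
time_s: 18.75
position: [598.3, 67.1, 88.1]
tool_rot: [0.292, -0.004, 0.956, -0.034]
wrist_force: [-2.5, -3.4, -1.1]
gripper_width: 0.005
grip_force: 2.0
```

Run:
```python
from h import *
for c in ["side","top"]:
  p=imaging.read_camera(c)
  for n in ["spanner","pin_top"]:
    for d in imaging.mark_of(p,n)[:2]: print(c,n,np.round(d["position"]),round(d["confidence"],2))
o=readout.get_obs(); print(o["position"],o["wrist_force"],rot(o["tool_rot"]).as_matrix().round(3),o["joint_positions"].round(2))
```

```text
side spanner [501.  68.  20.] 0.9
side spanner [ 282. -472.   -3.] 0.71
top spanner [ 280. -477.   -1.] 0.78
[598.43629143  67.18708527  88.15594569] [-4.25992673 -3.65431563 -1.29660821] [[-0.83   0.012  0.558]
 [-0.027  0.998 -0.061]
 [-0.557 -0.066 -0.828]] [ 0.28  0.51 -0.65  2.26  1.86  0.5  -0.38]
```

Request:
{"op": "carry_out", "data": {"commands": [[-0.06, 0.1, 0.04, 0, 0, 0], [-0.06, 0.1, 0.04, 0, 0, 0], [0, 0, 0, 0, 0, 0]]}}

```text
time_s: 19.3
position: [603.4, 73.3, 88.1]
tool_rot: [0.292, -0.004, 0.956, -0.033]
wrist_force: [-3.1, -4.6, -0.7]
gripper_width: 0.005
grip_force: 2.3
```

Request:
{"op": "carry_out", "data": {"commands": [[-0.06, 0.1, 0.04, 0, 0, 0], [0, 0, 0, 0, 0, 0]]}}

```text
time_s: 19.47
position: [605.8, 76.1, 88.0]
tool_rot: [0.292, -0.004, 0.956, -0.033]
wrist_force: [-3.3, -4.4, -0.3]
gripper_width: 0.004
grip_force: 2.5
```

Request:
{"op": "carry_out", "data": {"commands": [[-0.06, 0.08, 0.04, 0, 0, 0], [0, 0, 0, 0, 0, 0]]}}

```text
time_s: 19.63
position: [607.3, 77.1, 87.6]
tool_rot: [0.292, -0.003, 0.956, -0.034]
wrist_force: [-6.0, -7.3, 3.9]
gripper_width: 0.006
grip_force: 4.1
```

Request:
{"op": "carry_out", "data": {"commands": [[-0.05, 0.1, 0.03, 0, 0, 0], [0, 0, 0, 0, 0, 0]]}}

```text
time_s: 19.8
position: [608.6, 77.4, 87.1]
tool_rot: [0.291, -0.002, 0.956, -0.036]
wrist_force: [-9.4, -11.3, 5.5]
gripper_width: 0.007
grip_force: 6.5
```

Request:
{"op": "carry_out", "data": {"commands": [[-0.04, 0.08, 0.03, 0, 0, 0], [0, 0, 0, 0, 0, 0]]}}

```text
time_s: 19.97
position: [609.8, 77.6, 86.7]
tool_rot: [0.291, -0.0, 0.956, -0.038]
wrist_force: [-13.2, -16.4, 8.7]
gripper_width: 0.008
grip_force: 8.4
```

Run:
```python
from h import *
for c in ["side","top"]:
  p=imaging.read_camera(c)
  for n in ["spanner","jaw","pin_top"]:
    for d in imaging.mark_of(p,n)[:2]: print(c,n,np.round(d["position"]),round(d["confidence"],2))
o=readout.get_obs(); print(o["position"],o["wrist_force"],o["moment"])
```

```text
side spanner [ 282. -474.    1.] 0.96
side spanner [501.  70.  20.] 0.74
side jaw [ 330. -398.    1.] 0.85
side jaw [636.  59.  20.] 0.59
side pin_top [635.  63.   0.] 0.45
top spanner [ 280. -480.   -1.] 0.71
top spanner [500.  72.  20.] 0.45
top jaw [ 333. -401.   -2.] 0.67
[609.79067577  77.57891447  86.72894074] [-11.46995641 -14.70274447   6.96052625] [-2.19234891  1.62957118 -1.59057153]
```

Request:
{"op": "carry_out", "data": {"commands": [[-0.02, 0.06, 0.02, 0, 0, 0], [0, 0, 0, 0, 0, 0], [0.1, -0.3, 0, 0, 0, 0], [0.2, -0.5, 0, 0, 0, 0], [0, -0.2, -0.4, 0, 0, 0]]}}

```text
time_s: 20.78
position: [597.3, 55.9, 92.9]
tool_rot: [0.291, -0.004, 0.956, -0.033]
wrist_force: [-0.3, -0.8, 0.4]
gripper_width: 0.007
grip_force: 0.0
```

Request:
{"op": "carry_out", "data": {"commands": [[0, 0, -0.8, 0, 0, 0], [0, 0, -0.9, 0, 0, 0], [0, 0, -0.9, 0, 0, 0], [0, 0, -0.9, 0, 0, 0], [0, -0.3, -0.7, 0, 0, 0]]}}

```text
time_s: 21.2
position: [527.7, 59.4, 200.6]
tool_rot: [0.294, -0.007, 0.955, -0.031]
wrist_force: [-0.7, -1.1, 0.0]
gripper_width: 0.007
grip_force: 0.0
```

Run:
```python
from h import *
for c in ["side","top"]:
  p=imaging.read_camera(c)
  for n in ["spanner","jaw","pin_top","stop"]:
    for d in imaging.mark_of(p,n)[:2]: print(c,n,np.round(d["position"]),round(d["confidence"],2))
o=readout.get_obs(); print(o["position"],o["wrist_force"],o["moment"])
cv2.imwrite("pics/i.png",cv2.resize(p["img"][140:230,250:370],(800,600),interpolation=cv2.INTER_CUBIC))
```

```text
side spanner [ 281. -474.   -2.] 0.95
side spanner [501.  70.  23.] 0.78
side jaw [ 329. -399.    0.] 0.89
side jaw [636.  62.  19.] 0.65
side pin_top [602. 104. 115.] 0.46
side stop [540.  78.  52.] 0.8
top spanner [ 280. -482.    2.] 0.49
top jaw [ 335. -400.   -2.] 0.59
top stop [542.  80.  50.] 0.67
[527.95463372  56.47014437 197.40031708] [ 0.01642343  0.88061231 -0.65118691] [ 0.05407468  0.63556581 -0.02059417]
```

View pics/i.png

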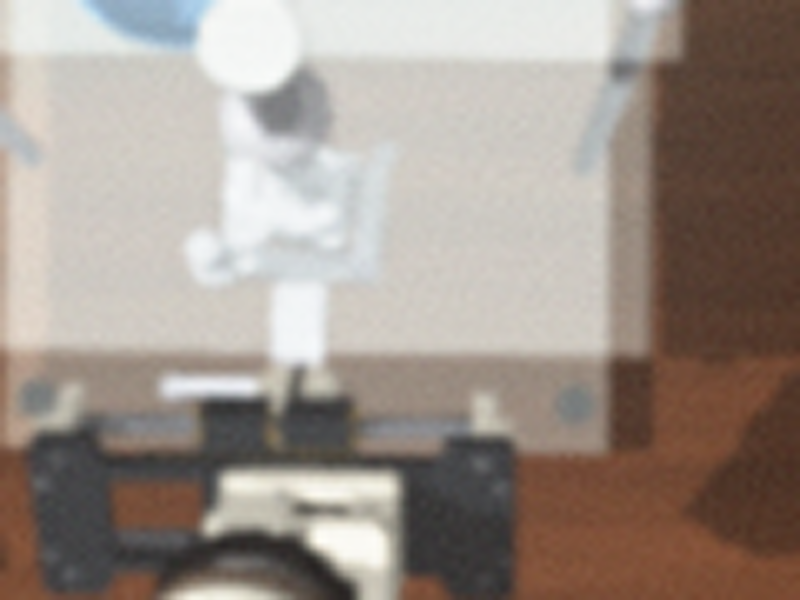

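The pin rests at about (602, 104), the arm's hard-stop position. The spanner is flat on the nut with its block against the stop, and the robot is clear. Handing in.

```bash
python3 -c "
from h import *
print(r.sign_off())"
```

```text
the job is handed in; nothing more can be done
None
```

I handed the job in at about 21 s. The larger spanner is fully on the lower nut, flat on the bottom tier with its block against the stop. The jam nut came up hard under about a 20 N push, and the robot is clear of everything.

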